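# Pull the strainer from a deep filter bore with the bayonet key

### The job

Pull the strainer out of the bottom of the filter housing with the orange-handled bayonet key: lower the key's foot through the slot in the strainer's cap (you will have to feel for the slot's direction), turn it clockwise to lock, draw the strainer up and stand it upright in the green dish. Then turn the key back, lift it out and put it back in its wooden stand. Go gently: the strainer and the bore are damaged if the key pushes or pulls on them with more than about 30 newtons; do not drop the strainer, and leave the cover, hex keys and tape measure where they are.

Things in the scene. Friction and masses are not known exactly. Their poses are not given: they have to be found in the camera images.
- filter_housing: Blue filter housing, fixed, 110 mm high: foot 104 mm wide, barrel 62 mm and top flange 82 mm in diameter. Upright blind bore 42 mm in diameter, open at the top, floor 12 mm above the underside. Origin: centre of the underside; z up along the bore. Two plugged ports stick out along its x axis (red plug at +x, yellow at -x) to 66 mm from the bore axis at 52 mm height.
- bore_mouth (a point): Centre of the bore's mouth, 110 mm above the housing's underside.
- strainer: Steel strainer, 38 mm in diameter, 40 mm high, about 0.15 kg, standing on the floor of the bore with 2 mm play, so its top is 58 mm below the mouth. A rubber seal in the bore grips it: about 7 to 13 N are needed to pull it up, only its weight after 20 mm. Origin: centre of its underside; z up; its x axis lies within 0.1 rad of the housing's x axis (port line).
- strainer_top (a point): Centre of the strainer's brass cap, on top, 40 mm above its underside. The cap is 4 mm thick, with a straight chamfered slot through it, centred, 32 mm long and 9 mm wide. It was pressed on by hand: the slot lies within 0.7 rad (40 degrees), either way, of the strainer's x axis; this angle is not measured and must be found by feel (or seen from above).
- strainer_chamber (a point): Centre of the floor of the round chamber under the cap, 20 mm above the strainer's underside; chamber 33 mm in diameter, 16 mm deep. Two lugs in it are stops: once through the slot, the key's foot can turn clockwise (seen from above) by about 95 degrees; turned back, it stops about 4 degrees past the slot and can be lifted out there. Turned 40 degrees or more, it holds the strainer.
- key: Bayonet key, 134 mm long, 0.12 kg, upright in its stand. Origin: centre of the foot's underside; z up along the shaft. Foot: steel bar along the key's x axis, 26 mm long, 6 mm wide, 7 mm high, tapered below. Shaft 7 mm in diameter. White collar 32 mm in diameter, 50 to 58 mm above the origin.
- key_handle (a point): Centre of the key's orange T handle (black ends), 125 mm above the key's origin: bar 58 mm long along the key's x axis (parallel to the foot), 14 mm wide, 18 mm high.
- key_stand: Light wooden block, fixed, 100 x 52 x 58 mm, dark hex bits standing 16 mm out of its ends. A chamfered slot 32 mm long (along its x axis), 14 mm wide, 52 mm deep is in the middle of its top; the key's foot hangs in it and the collar rests on the top, so the key's origin is then 8 mm above the block's underside. Origin: centre of the underside.
- stand_slot (a point): Centre of the stand's slot, on its top, 58 mm above the underside.
- dish: Loose green glass dish, 101 mm across the rim and 42 mm high; flat round inner floor about 60 mm across, 5 mm above the underside. Origin: centre of the underside.
- cover: Loose aluminium cover of the housing, lying upside down on the bench, 82 mm in diameter, 19 mm high. Origin: centre of the underside. To be left alone.
- hex_keys: Loose set of hex keys in a red holder, 112 x 45 x 18 mm. Origin: centre of the underside. To be left alone.
- tape_measure: Loose yellow tape measure, 41 x 84 x 62 mm. Origin: centre of the underside. To be left alone.

How it is judged:
By the outcome, as a careful person would: the job done as asked, in the order asked, and still so for the second after the job is handed in, with the robot touching nothing.
It also fails if it takes over 72 s, if anything falls off the work surface, if the arm or the gripper's body presses on something with over 40 N, if the wrist force passes 120 N, or if a joint passes its speed limit or range.

### The arm

A 6-joint arm with a two-finger parallel gripper is mounted at the origin on a cart in front of the work surface, level with it; the furniture and walls round the work are solid. World frame = base frame: x ahead of the robot, y to its left, z up, the work surface at z = 0. Lengths are in m, angles in rad, forces in N, time in s.
With the tool pointing down it reaches from about 0.325 to 0.9 m from the base axis. Payload 6.1 kg.
Tool frame: the origin (TCP) lies midway between the tips of the shut fingers; the grasp point (between the pads) lies 19 mm behind it (env.tcp_to_grasp is the z of the grasp point in the tool frame, in m); z points along the fingers, y is the line along which they close (so a half turn about z gives the same grasp; the last joint's range is limited). The gripper opens to 85 mm and grips with 20 to 120 N. Pads are 22 mm wide; open, the fingers measure 114 mm over their backs; the gripper's body (76 mm by 85 mm) begins 54 mm behind the grasp point. The pads swing forward as they close: fully open they stand 13 mm farther back than shut.
Start: joints at [-0.901, 0.22, 1.526, -0, 1.395, -0.126], TCP at [0.447, -0.437, 0.231] pointing down, gripper open.
Joint ranges: [-2.98, 2.98], [-0.91, 2.08], [0.09, 2.57], [-1.24, 4.39], [0.2, 2.65], [-2.68, 2.68]. Speed limits (rad/s): [2.57, 2.57, 3.01, 3.14, 3.14, 3.14].

### API

Orientations are given as a unit quaternion [x, y, z, w].
In Python, from cell import env, eyes gives the robot as it stands. Calls block until the motion is done:
- env.reach(position, orientation): joint-space move of the TCP to a pose.
- env.move_l(position, feed=0.15, attitude=None): straight line of the TCP; attitude=None keeps the orientation; feed is the mean speed in m/s.
- env.movej(angles): joint-space move.
- env.command_gripper(opening, grasp_force=None): opening from 0.0 (shut) to 1.0 (fully open); grasp_force is the grip in N (None keeps the last); returns when the fingers have stopped.
- env.pause(seconds).
- env.ik(position, orientation): joint angles nearest the present ones, or None.
- eyes.capture(name): name is "scene" or "top" or "wrist"; returns the picture (420x560x3 uint8, red, green, blue); there is no depth.
- eyes.get_calibration(name): a dict with "intrinsics" (3x3 intrinsics, pixels), "cam_to_world" (4x4, takes a point from camera to world coordinates). Camera axes: x right, y down, z forward; pixel columns grow to the right and rows downward; lengths in m; the calibration is good to about 2 mm. A picture is of the moment at which its call begins: read the wrist's pose just before it. get_calibration takes no time and is no camera call; for the wrist camera it gives the pose at the moment of the call.
A pose or a line that the arm cannot do raises env.IKError and nothing moves.
- env.close_job(): hands the job in; it is judged then, once.
Readings, each from a call of its own:
- env.get_time_s(): time.
- env.get_qpos(): joint angles.
- env.get_qd(): joint speeds.
- env.get_tau(): joint torques, N m.
- env.get_tcp_pos(): TCP position.
- env.get_tcp_rot(): TCP orientation.
- env.get_ft_force(): force on the tool from outside, world axes, zero at the start.
- env.get_ft_torque(): the same for the moment, N m.
- env.get_opening(): opening from 0.0 (shut) to 1.0 (fully open).
- env.get_grip_force(): force on a finger pad.
Only numpy, scipy, OpenCV 4.12 (cv2) and the standard library are available. Lean on these libraries where they do the work, as an engineer would, in place of code of your own. Each camera call takes 0.05 s, during which the arm holds its last target. There are 200 camera calls.

## Working session

There is one attempt and no reset: what is moved stays moved. The work goes in short steps, each a Python script; the robot and the scene stay as the last script left them, time stands still between calls to the robot, and variables do not carry over. Pictures are saved under pics/ and viewed, at most 10 in all, crops included, and the job is handed in when it is done.

```bash
ls; mkdir -p pics; cat > h.py <<'E'
import numpy as np, cv2
from cell import env, eyes
from scipy.spatial.transform import Rotation as R
def cal(n):
    c=eyes.get_calibration(n); return np.array(c["intrinsics"]),np.array(c["cam_to_world"])
def px2w(K,T,uv,z):
    d=T[:3,:3]@np.linalg.solve(K,[uv[0],uv[1],1.]); o=T[:3,3]
    return o+d*(z-o[2])/d[2]
def w2px(K,T,p):
    c=np.linalg.inv(T)@np.append(p,1); q=K@c[:3]; return q[:2]/q[2]
def save(n,im,scale=1):
    cv2.imwrite(f"pics/{n}.png",cv2.resize(np.ascontiguousarray(im[:,:,::-1]),None,fx=scale,fy=scale,interpolation=cv2.INTER_CUBIC))
def down(yaw):  # tool y (closing) along world angle yaw
    y=np.array([np.cos(yaw),np.sin(yaw),0]);z=np.array([0,0,-1.]);x=np.cross(y,z)
    return R.from_matrix(np.c_[x,y,z]).as_quat()
E
python3 - <<'E'
from h import *
for n in("scene","top"):
    save(n,eyes.capture(n),1.42); K,T=cal(n); print(n,K.round(1).tolist(),T.round(3).tolist())
print(env.tcp_to_grasp,env.get_time_s(),R.from_quat(env.get_tcp_rot()).as_matrix().round(2).tolist())
E
```

```text
pics
scene [[545.7, 0.0, 285.6], [0.0, 545.7, 214.2], [0.0, 0.0, 1.0]] [[-0.972, 0.173, -0.161, 0.752], [0.236, 0.728, -0.644, 0.708], [0.006, -0.663, -0.748, 0.896], [0.0, 0.0, 0.0, 1.0]]
top [[542.9, 0.0, 282.3], [0.0, 542.9, 210.5], [0.0, 0.0, 1.0]] [[-0.002, -0.996, 0.084, 0.458], [-1.0, -0.001, -0.029, 0.013], [0.029, -0.084, -0.996, 1.312], [0.0, 0.0, 0.0, 1.0]]
-0.0187 0.1 [[0.7, 0.71, -0.0], [0.71, -0.7, 0.0], [0.0, -0.0, -1.0]]
```

View pics/scene.png

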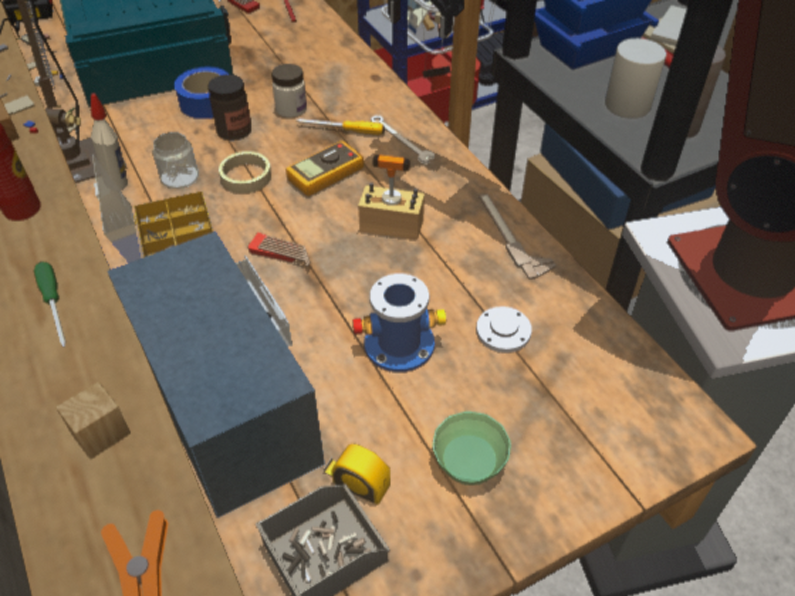

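View pics/top.png

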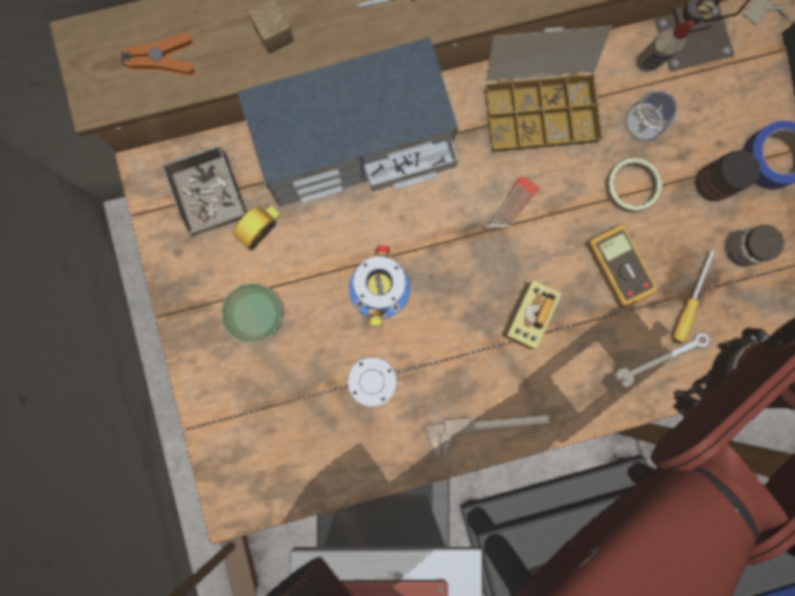

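The scene shows the housing centre left of the tape and hex keys. In the top view (shown at 1.42x) the bore is at about (380,284), the key and stand at (534,314), the dish at (253,313) and the cover at (372,381). The slot can be seen in the bore, so I'll enlarge these areas.

```bash
python3 - <<'E'
from h import *
im=eyes.capture("top")
def crop(cx,cy,h,s):
    return cv2.resize(im[cy-h:cy+h,cx-h:cx+h],None,fx=s,fy=s,interpolation=cv2.INTER_CUBIC)
a=crop(268,201,25,8);b=crop(375,221,25,8)
cv2.imwrite("pics/crop1.png",np.hstack([a,b])[:,:,::-1])
E
```

```text
(no output)
```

View pics/crop1.png

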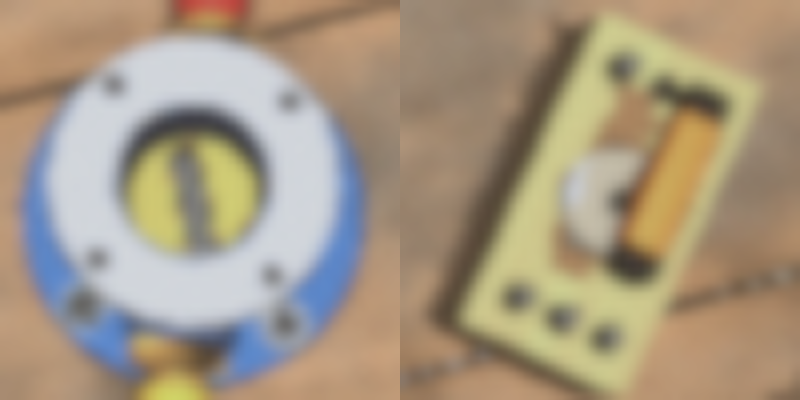

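The crop shows the flange centred at about (194,183) in the left crop, with the slot running from (180,150) to (203,245). In the right crop the handle is centred at about (266,182) and the stand top at about (210,202).

```bash
python3 - <<'E'
from h import *
K,T=cal("top")
A=lambda x,y:(243+x/8-.44,176+y/8-.44)
B=lambda x,y:(350+x/8-.44,196+y/8-.44)
P=lambda f,x,y,z:px2w(K,T,f(x,y),z)
print("bore",P(A,194.5,183,.11)); 
s1,s2=P(A,180,150,.052),P(A,203,245,.052); d=s1-s2; print("slot",s1,s2,np.degrees(np.arctan2(d[1],d[0])))
print("red",P(A,212,5,.052),"yellow",P(A,175,390,.052))
h1,h2=P(B,297,95,.142),P(B,232,270,.142); d=h1-h2; print("handle",(h1+h2)/2,P(B,266,182,.142),np.degrees(np.arctan2(d[1],d[0])),np.linalg.norm(d))
print("stand",P(B,210,202,.058), [P(B,*c,.058)[:2].round(3) for c in((190,10),(365,85),(220,395),(60,320))])
r=lambda u:px2w(K,T,u,.042); print("dish",r((252.5/1.42,312/1.42)),r((222/1.42,312/1.42)),r((284/1.42,312/1.42)))
print("tape",px2w(K,T,(255/1.42,227/1.42),.06),"cover",px2w(K,T,(372/1.42,381/1.42),.019))
# wrist cam in tool frame
Tt=np.eye(4);Tt[:3,:3]=R.from_quat(env.get_tcp_rot()).as_matrix();Tt[:3,3]=env.get_tcp_pos()
Kw,Tw=cal("wrist");print((np.linalg.inv(Tt)@Tw).round(3).tolist(),Kw.round(0).tolist())
for n,p in(("key",(0.4,-0.2,.3)),):pass
E
```

```text
bore [0.58582161 0.01194251 0.11      ]
slot [0.60168078 0.01614146 0.052     ] [0.57385593 0.00941766 0.052     ] 13.584935000676435
red [0.64438464 0.00682594 0.052     ] yellow [0.53156619 0.01752067 0.052     ]
handle [ 0.53926505 -0.23948759  0.142     ] [ 0.53935546 -0.23988184  0.142     ] -21.302639237223904 0.05114166135048336
stand [ 0.53938601 -0.24152909  0.058     ] [array([ 0.596, -0.237]), array([ 0.574, -0.288]), array([ 0.483, -0.244]), array([ 0.505, -0.197])]
dish [0.54286457 0.21947871 0.042     ] [0.54284925 0.26925805 0.042     ] [0.54288044 0.16794747 0.042     ]
tape [0.68087417 0.21449498 0.06      ] cover [0.42919359 0.02335784 0.019     ]
[[-0.001, -0.945, -0.327, 0.086], [1.0, -0.001, -0.0, 0.0], [0.0, -0.327, 0.945, -0.144], [0.0, 0.0, 0.0, 1.0]] [[368.0, 0.0, 280.0], [0.0, 368.0, 209.0], [0.0, 0.0, 1.0]]
```

```bash
python3 - <<'E'
from h import *
ks=np.array([.5394,-.2405]);b=np.array([.5865,.012]);d=np.array([.543,.2186])
for off in(90,-90):
    print(off)
    for nm,p,z,a in(("k",ks,.23,-24),("k",ks,.152,-24),("b",b,.26,13.6),("b",b,.176,13.6),("b",b,.176,-80),("b",b,.3,-80),("d",d,.3,-80),("d",d,.17,-80),("d",d,.17,18),("d",d,.3,-24)):
        q=env.ik([*p,z],down(np.radians(a+off)));print(nm,a,None if q is None else np.round(q,2))
E
```

```text
90
k -24 [-0.55  0.14  1.62 -0.    1.38 -1.7 ]
k -24 [-0.55  0.21  1.7  -0.    1.24 -1.7 ]
b 13.6 [-0.11  0.11  1.6  -0.    1.43 -1.92]
b 13.6 [-0.11  0.17  1.69 -0.    1.28 -1.92]
b -80 [-0.11  0.17  1.69 -0.    1.28 -0.29]
b -80 [-0.11  0.09  1.54 -0.    1.51 -0.29]
d -80 [ 0.25  0.09  1.54 -0.    1.51  0.07]
d -80 [ 0.25  0.18  1.69 -0.    1.27  0.07]
d 18 [ 0.25  0.18  1.69 -0.    1.27 -1.64]
d -24 [ 0.25  0.09  1.54 -0.    1.51 -0.9 ]
-90
k -24 [-0.55  0.14  1.62 -0.    1.38  1.44]
k -24 [-0.55  0.21  1.7  -0.    1.24  1.44]
b 13.6 [-0.11  0.11  1.6  -0.    1.43  1.22]
b 13.6 [-0.11  0.17  1.69 -0.    1.28  1.22]
b -80 None
b -80 None
d -80 None
d -80 None
d 18 [ 0.25  0.18  1.69 -0.    1.27  1.5 ]
d -24 [ 0.25  0.09  1.54 -0.    1.51  2.24]
```

```bash
python3 - <<'E'
from h import *
b=np.array([.5865,.012]);k=np.array([.5394,-.2405])
yaw=np.radians(-45); y=np.array([np.cos(yaw),np.sin(yaw)]); x=R.from_quat(down(yaw)).as_matrix()[:2,0]
env.reach([*(b-.086*x),.23],down(yaw)); print(env.get_time_s())
def shot(n):
    K,T=cal("wrist"); im=eyes.capture("wrist"); np.savez(f"{n}.npz",K=K,T=T,im=im); return K,T,im
K,T,im=shot("wb")
u=w2px(K,T,[*b,.08]).astype(int);print(u)
c1=im[u[1]-80:u[1]+80,u[0]-80:u[0]+80] if u[1]>=80 else im[:160,u[0]-80:u[0]+80];print(max(u[1]-80,0),u[0]-80)
env.reach([*k,.23],down(np.radians(66))); print(env.get_time_s())
K,T,im=shot("wk"); u=w2px(K,T,[*k,.12]).astype(int);print(u)
r=min(max(u[1]-80,0),260);c2=im[r:r+160,u[0]-80:u[0]+80];print(r,u[0]-80)
save("w1",np.hstack([c1,c2]),2.5)
E
```

```text
1.625
[278  81]
1 198
3.6167
[277 203]
123 197
```

View pics/w1.png

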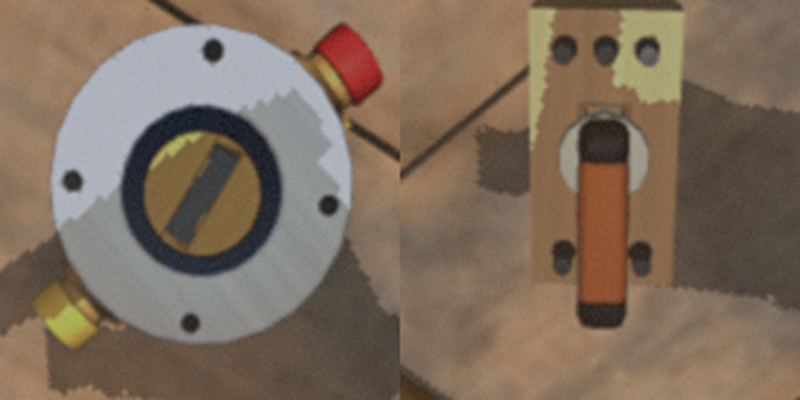

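The left crop shows the bore mouth centred at (201,190), and the slot with its axis from (228,146) to (177,240). In the right crop the handle spans x 579–629 and y 118–328, parallel to the tool x axis.

```bash
python3 - <<'E'
from h import *
d=np.load("wb.npz");K,T=d["K"],d["T"]
f=lambda x,y,z:px2w(K,T,(198+(x-.5)/2.5-.3,1+(y-.5)/2.5-.3),z)
print("mouth",f(201.5,190,.11),"flange",f(200.5,184,.11),"w",np.linalg.norm(f(50,184,.11)-f(351,184,.11)))
for s,e in(((228,146),(177,240)),):
    a,b=f(*s,.052),f(*e,.052);v=a-b;print("slot",(a+b)/2,np.linalg.norm(v),np.degrees(np.arctan2(v[1],v[0])))
a,b=f(215,140,.052),f(164,233,.052);v=a-b;print("edgeL",np.degrees(np.arctan2(v[1],v[0])))
print("cap",f(203,193.5,.052))
a,b=f(349,65,.052),f(70,317,.052);v=a-b;print("ports",(a+b)/2,np.degrees(np.arctan2(v[1],v[0])))
d=np.load("wk.npz");K,T=d["K"],d["T"]
g=lambda x,y,z:px2w(K,T,(197+(x-400-.5)/2.5-.3,123+(y-.5)/2.5-.3),z)
for z in(.142,.133):
  a,b=g(604,118,z),g(603,328,z);v=a-b;print("handle",(a+b)/2,np.linalg.norm(v),np.degrees(np.arctan2(v[1],v[0])),np.linalg.norm(g(579,223,z)-g(629,223,z)))
print("edges",[np.degrees(np.arctan2(*(v:=g(*p,.142)-g(*q,.142))[[1,0]])) for p,q in(((581,160),(579,305)),((628,160),(629,305)))])
c=[g(*p,.058) for p in((530,8),(684,8),(530,282),(673,286))];print("stand",np.mean(c,0),[np.linalg.norm(c[0]-c[1]),np.linalg.norm(c[0]-c[2]),np.linalg.norm(c[1]-c[3])],[np.degrees(np.arctan2(*v[[1,0]])) for v in(c[0]-c[2],c[1]-c[3])])
print("collar",g(603,155,.066),np.linalg.norm(g(559,155,.066)-g(649,155,.066)))
E
```

```text
mouth [0.58874886 0.01405454 0.11      ] flange [0.58963562 0.01531517 0.11      ] w 0.08094482613918876
slot [0.58846089 0.01378678 0.052     ] 0.03363952675272809 14.916657418407846
edgeL 14.400726141426993
cap [0.58872224 0.0136289  0.052     ]
ports [0.58825661 0.01286839 0.052     ] -4.691008831962739
handle [ 0.53905339 -0.23995467  0.142     ] 0.0595175085970847 155.58038479618926 0.013339782021151164
handle [ 0.54198342 -0.24130771  0.133     ] 0.06182967009019011 155.58038479618926 0.013858011547936736
edges [np.float64(154.61709405401257), np.float64(156.71766845188822)]
stand [ 0.54103159 -0.24094398  0.058     ] [np.float64(0.05178883517326334), np.float64(0.099983072416889), np.float64(0.10158103453287487)] [np.float64(154.34207324349566), np.float64(155.16545838546054)]
collar [ 0.53956879 -0.24069304  0.066     ] 0.031092082527060486
```

```bash
cat >> h.py <<'E'
F=lambda:np.array(env.get_ft_force())
def guard(dz,lim,feed=.03,step=.002,F0=None):
    """straight vertical travel in small steps; stop when |dFz| > lim"""
    F0=F() if F0 is None else F0; p=np.array(env.get_tcp_pos()); n=int(np.ceil(abs(dz)/step)); tr=[]
    for i in range(n):
        p[2]+=dz/n; env.move_l(p,feed=feed); f=F()-F0; tr.append(round(f[2],1))
        if np.abs(f[2])>lim or np.hypot(*f[:2])>lim: print("STOP",f.round(1)); break
    print("trace",tr,"z",np.array(env.get_tcp_pos()).round(4),"t",env.get_time_s()); return f
def shot(n):
    K,T=cal("wrist"); im=eyes.capture("wrist"); np.savez(f"{n}.npz",K=K,T=T,im=im); return K,T,im
E
python3 - <<'E'
from h import *
k=[.540,-.2404]; o=down(np.radians(65.3))
env.reach([*k,.18],o); env.command_gripper(.6)
env.move_l([*k,.1143],feed=.12); print(env.get_time_s(),F())
env.command_gripper(0,80); print(env.get_time_s(),F(),env.get_opening(),env.get_grip_force(),env.get_tcp_pos())
env.move_l([*k,.118],feed=.03); print(F())
K,T,im=shot("wg"); u=w2px(K,T,[*k,.137]).astype(int);print(u)
r=min(max(u[1]-80,0),260);print(r,u[0]-100)
save("wg",im[r:r+160,u[0]-100:u[0]+100],3.5)
E
```

```text
5.1167 [ 0.21836356  0.31821806 -0.37155242]
5.5417 [ 0.12275134 -0.74289184  3.53555288] 0.14989394327905417 78.79379510879517 [ 0.54058454 -0.24103808  0.11538734]
[ 0.56426257  0.66097951 -1.01954697]
[275 307]
227 175
```

View pics/wg.png

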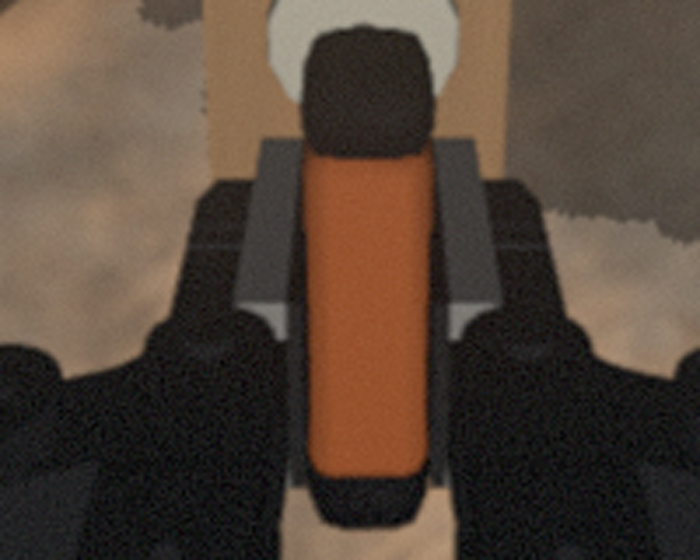

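```bash
python3 - <<'E'
from h import *
d=np.load("wg.npz");K,T=d["K"],d["T"]
p=np.array(env.get_tcp_pos());Rt=R.from_quat(env.get_tcp_rot()).as_matrix();print(p,F())
g=lambda x,y,z:px2w(K,T,(175+(x-.5)/3.5-.35,227+(y-.5)/3.5-.35),z)
for z in(.142+.0037,):
    for x,y in((367,157),(367,475),(367,316),(303,316),(431,316)):print((Rt.T@(g(x,y,z)-p)).round(4))
a,b=g(366.5,157,z),g(368,475,z);print(np.linalg.norm(a-b))
E
```

```text
[ 0.53970745 -0.24009152  0.11759871] [-0.80603056  0.18609714 -0.60246228]
[ 0.0202  0.0014 -0.0281]
[-0.0195  0.0013 -0.0281]
[ 0.0013  0.0014 -0.0281]
[ 0.0013 -0.0054 -0.0281]
[ 0.0013  0.0081 -0.0281]
0.03965165873612532
```

```bash
python3 - <<'E'
from h import *
p=np.array(env.get_tcp_pos()); p[2]=.26; env.move_l(p,feed=.25); print(env.get_time_s(),env.get_opening())
b=[.5878,.0145]; o=down(np.radians(104.7))
env.reach([*b,.255],o); env.move_l([*b,.168],feed=.12); env.pause(.2)
F0=F(); np.save("F0.npy",F0); print(env.get_time_s(),F0,env.get_tcp_pos())
f=guard(-.026,5,step=.001,feed=.03,F0=F0)
E
```

```text
6.5833 0.14583853423947846
8.675 [ 0.86654186 -0.15504771 -0.76428381] [0.58849628 0.0144585  0.16915912]
trace [np.float64(0.1), np.float64(-0.0), np.float64(-0.2), np.float64(-0.9), np.float64(-0.2), np.float64(-0.2), np.float64(-0.1), np.float64(-0.5), np.float64(0.2), np.float64(0.2), np.float64(-0.9), np.float64(-0.2), np.float64(-0.1), np.float64(-0.3), np.float64(-0.6), np.float64(-1.9), np.float64(-0.6), np.float64(-0.5), np.float64(-0.4), np.float64(0.1), np.float64(-1.4), np.float64(-0.7), np.float64(0.3), np.float64(0.7), np.float64(-0.9), np.float64(-0.5)] z [0.5884 0.0145 0.1431] t 15.175
```

The foot went through the slot with no resistance. Next I turn it clockwise.

```bash
python3 - <<'E'
from h import *
F0=np.load("F0.npy"); p=env.get_tcp_pos(); M0=np.array(env.get_ft_torque())
for a in(15,30,45,60,75):
    env.reach(p,down(np.radians(104.7-a))); f=F()-F0; m=np.array(env.get_ft_torque())-M0
    print(a,f.round(1),m.round(2),round(env.get_time_s(),2))
    if np.abs(f).max()>10 or abs(m[2])>.6: print("STOP");break
print(env.get_tcp_pos())
E
```

```text
15 [-0.6 -0.2 -0.4] [ 0.   -0.02 -0.04] 15.53
30 [-0.2  0.1 -0.6] [-0.01 -0.06  0.02] 15.89
45 [-1.1 -0.7  0.6] [ 0.01 -0.01  0.05] 16.25
60 [-0.1  0.  -1.1] [-0.06  0.   -0.02] 16.61
75 [-0.8 -0.2 -0.6] [-0.24  0.   -0.01] 16.97
[0.58840724 0.01431191 0.14307253]
```

```bash
python3 - <<'E'
from h import *
F0=np.load("F0.npy")
f=guard(.034,22,step=.002,feed=.04,F0=F0)
print(f.round(1),np.array(env.get_ft_torque()).round(2),env.get_opening())
E
```

```text
trace [np.float64(0.4), np.float64(-0.5), np.float64(-1.5), np.float64(-2.3), np.float64(-4.9), np.float64(-3.7), np.float64(-2.9), np.float64(-1.9), np.float64(-2.5), np.float64(-3.0), np.float64(-2.3), np.float64(-0.8), np.float64(-1.7), np.float64(-1.5), np.float64(-2.5), np.float64(-1.1), np.float64(-1.6)] z [0.5886 0.0143 0.1773] t 21.2167
[-0.4 -0.1 -1.6] [-0.01 -0.03  0.04] 0.1448040095037034
```

```bash
python3 - <<'E'
from h import *
F0=np.load("F0.npy"); p=np.array(env.get_tcp_pos())
for z in(.21,.24,.285):
    p[2]=z; env.move_l(p,feed=.08); print((F()-F0).round(1),env.get_time_s())
q=np.array(env.get_tcp_rot()); np.save("q.npy",q)
K,T,im=shot("wl"); a=eyes.capture("scene")
save("l",np.hstack([cv2.resize(im,(400,300)),cv2.resize(a[100:340,200:420],(400,300))]),1)
E
```

```text
[-0.9  0.5 -1.8] 21.775
[-1.5  0.1 -1.5] 22.3
[-0.3 -0.6 -2.1] 23.0167
```

View pics/l.png

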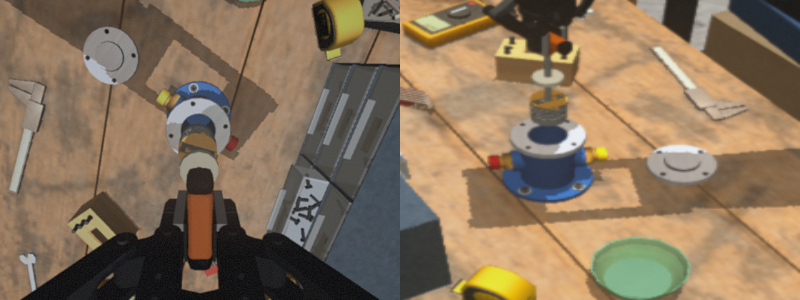

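```bash
python3 - <<'E'
from h import *
F0=np.load("F0.npy"); d=[.5455,.221]
env.move_l([*d,.285],feed=.12); print(env.get_time_s(),(F()-F0).round(1))
env.move_l([*d,.20],feed=.1);env.move_l([*d,.152],feed=.06); print(env.get_time_s(),(F()-F0).round(1))
f=guard(-.015,8,step=.0025,feed=.03,F0=F0)
K,T,im=shot("wd"); a=eyes.capture("scene")
save("d",np.hstack([cv2.resize(im,(400,300)),cv2.resize(a[200:380,250:420],(400,300))]),1)
E
```

```text
25.025 [-1.8 -0.8 -1.8]
26.975 [-0.4  0.4 -1.1]
trace [np.float64(-1.8), np.float64(-1.6), np.float64(-1.4), np.float64(-2.3), np.float64(-0.6), np.float64(-0.2)] z [0.5457 0.221  0.1373] t 28.475
```

View pics/d.png

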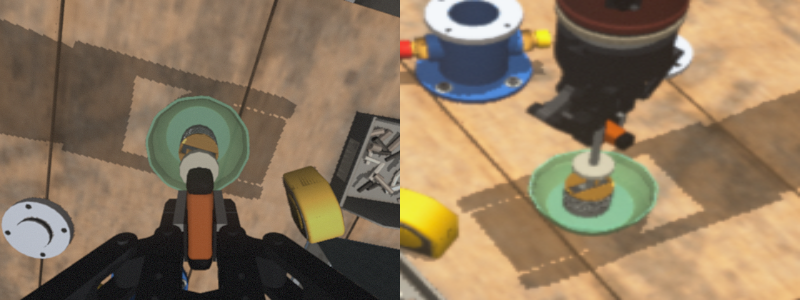

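The strainer stands inside the dish and the force has dropped to about 0. I'll turn back to the stop, then do a slow test lift.

```bash
python3 - <<'E'
from h import *
F0=np.load("F0.npy"); p=np.array(env.get_tcp_pos()); p[2]=.1365
M0=np.array(env.get_ft_torque())
for a in(-75,-50,-25,0,5,9,7):
    env.reach(p,down(np.radians(104.7+a))); print(a,(F()-F0).round(1),(np.array(env.get_ft_torque())-M0).round(2),round(env.get_time_s(),1))
def avg(n=8):
    s=[]
    for _ in range(n): env.pause(.04); s.append(F()-F0)
    return np.mean(s,0).round(2)
print(avg())
for z in(.1415,.147,.151):
    p[2]=z; env.move_l(p,feed=.03); print(z,avg(),round(env.get_time_s(),1))
K,T,im=shot("we"); a=eyes.capture("scene")
save("e",np.hstack([cv2.resize(im[80:330,150:400],(400,400)),cv2.resize(a[220:360,280:420],(400,400))]),1)
E
```

```text
-75 [-1.2 -0.3 -1.1] [ 0.06 -0.07 -0.05] 28.8
-50 [-1.7  0.2  0.3] [ 0.03 -0.06  0.03] 29.3
-25 [-0.6 -0.1 -0.8] [ 0.02 -0.04 -0.05] 29.8
0 [-1.   0.2 -0.4] [ 0.03 -0.09 -0.01] 30.3
5 [-1.4  0.2 -0.6] [ 0.05 -0.11 -0.02] 30.6
9 [-0.7  0.3  0.4] [ 0.04 -0.06 -0.06] 30.8
7 [-1.4  0.7 -1. ] [ 0.04 -0.07  0.03] 31.1
[-0.91  0.12 -0.34]
0.1415 [-0.89  0.23 -0.5 ] 32.1
0.147 [-0.85 -0.08 -0.73] 32.7
0.151 [-1.18 -0.04 -0.38] 33.3
```

View pics/e.png

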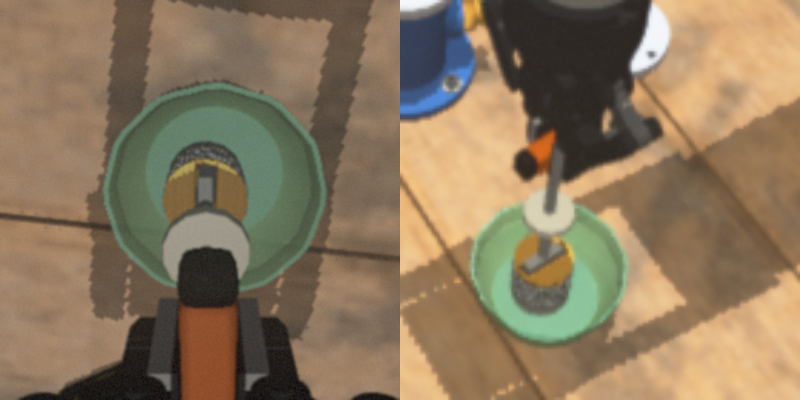

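```bash
python3 - <<'E'
from h import *
F0=np.load("F0.npy"); p=np.array(env.get_tcp_pos())
for z,f in((.160,.04),(.172,.04),(.27,.15)):
    p[2]=z; env.move_l(p,feed=f); print(z,(F()-F0).round(1),round(env.get_time_s(),1))
K,T,im=shot("wf"); save("f",im[60:360,100:460],1.5)
k=[.5398,-.2413]; env.reach([*k,.26],down(np.radians(65.3))); env.move_l([*k,.175],feed=.15); env.pause(.1); print(env.get_time_s(),env.get_tcp_pos())
guard(-.057,6,step=.003,feed=.05,F0=F())
E
```

```text
0.16 [-1.2  0.4 -0.5] 33.8
0.172 [-1.5 -0.1 -0.5] 34.3
0.27 [-0.5  0.  -0.4] 35.1
37.625 [ 0.54083935 -0.24175335  0.17680081]
trace [np.float64(0.2), np.float64(-0.6), np.float64(1.0), np.float64(-0.2), np.float64(-0.2), np.float64(0.2), np.float64(0.8), np.float64(-0.3), np.float64(-0.8), np.float64(0.1), np.float64(-0.8), np.float64(1.2), np.float64(0.4), np.float64(0.5), np.float64(0.6), np.float64(0.5), np.float64(-0.8), np.float64(0.9), np.float64(-0.2)] z [ 0.5406 -0.2416  0.1195] t 42.375
```

View pics/f.png

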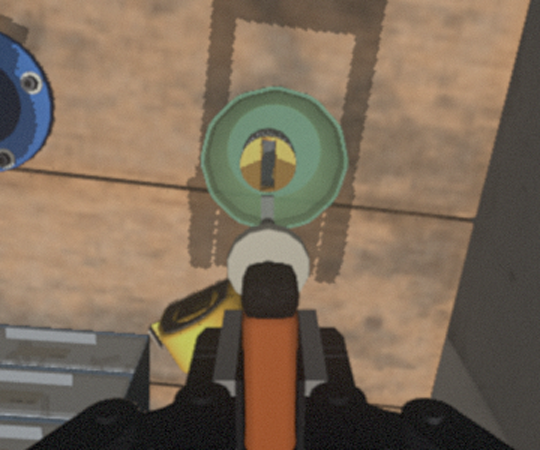

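The strainer stands upright in the dish and the key is free of it. Now I seat the key and release it.

```bash
python3 - <<'E'
from h import *
guard(-.006,3,step=.001,feed=.03)
env.command_gripper(.6); env.pause(.2); print(env.get_opening(),F())
p=np.array(env.get_tcp_pos()); p[2]=.2; env.move_l(p,feed=.1); p[2]=.25; env.move_l(p,feed=.15)
K,T,im=shot("wz"); a=eyes.capture("top"); s=eyes.capture("scene")
save("z",np.hstack([cv2.resize(im[150:350,180:380],(400,400)),cv2.resize(s[90:330,230:470][:,:160],(267,400))]),1)
env.pause(.2);print(env.get_time_s())
E
```

```text
STOP [-2.  -0.6  7.2]
trace [np.float64(0.0), np.float64(0.0), np.float64(-0.7), np.float64(0.3), np.float64(7.2)] z [ 0.5408 -0.2418  0.1153] t 43.625
0.5995081042770379 [ 0.05087701 -0.47668734  0.7130672 ]
46.1167
```

View pics/z.png

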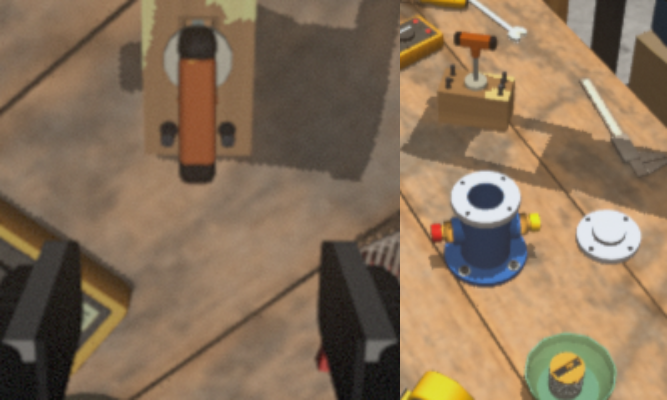

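The key is seated in its stand, the strainer is upright in the dish and the gripper touches nothing, so I'm handing in the job.

```bash
python3 -c "
from cell import env
print(env.close_job())"
```

```text
the job is handed in; nothing more can be done
None
```

The job is handed in after about 46 s of robot time: the strainer stands upright in the green dish and the key is back in its stand; the highest force I read was about 7 N, on seating the key, and I never moved the arm to the cover, hex keys or tape measure.

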